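# Set the pastry cutters out by size

### The job

Get the bench ready for cutting pastry: stand the four round cutters upright on the wooden rail, one centred on each dark disc, in order of size with the smallest at the flour-shaker end and the largest at the jar end. Leave the shaker and the jar standing where they are.

Things in the scene. Friction and masses are not known exactly. Their poses are not given: they have to be found in the camera images.
- cutter_36_handle (a point): the smallest of four round pastry cutters: a closed bright-steel drum 36 mm across and 30 mm high, with an upright plain round wooden handle on top, 20 mm thick and 48 mm tall (78 mm tall in all), loose, standing upright on the counter, about 55 to 200 g. The point is half-way up the handle, on its axis, 54 mm above the cutter's underside (24 mm above the drum's top, 24 mm below the handle's top); z is up along the handle
- cutter_48_handle (a point): the second smallest of four round pastry cutters: a closed bright-steel drum 48 mm across and 30 mm high, with an upright plain round wooden handle on top, 20 mm thick and 48 mm tall (78 mm tall in all), loose, standing upright on the counter, about 55 to 200 g. The point is half-way up the handle, on its axis, 54 mm above the cutter's underside (24 mm above the drum's top, 24 mm below the handle's top); z is up along the handle
- cutter_60_handle (a point): the second largest of four round pastry cutters: a closed bright-steel drum 60 mm across and 30 mm high, with an upright plain round wooden handle on top, 20 mm thick and 48 mm tall (78 mm tall in all), loose, standing upright on the counter, about 55 to 200 g. The point is half-way up the handle, on its axis, 54 mm above the cutter's underside (24 mm above the drum's top, 24 mm below the handle's top); z is up along the handle
- cutter_72_handle (a point): the largest of four round pastry cutters: a closed bright-steel drum 72 mm across and 30 mm high, with an upright plain round wooden handle on top, 20 mm thick and 48 mm tall (78 mm tall in all), loose, standing upright on the counter, about 55 to 200 g. The point is half-way up the handle, on its axis, 54 mm above the cutter's underside (24 mm above the drum's top, 24 mm below the handle's top); z is up along the handle
- pad_a_top (a point): one of four identical dark rubber discs, 76 mm across, fixed about 90 mm apart in one straight row on a low wooden rail (370 x 100 x 15 mm). The point is the centre of the disc's top face, 18 mm above the counter; the discs a, b, c, d follow one another along the row in that order, but which end is the shaker's changes
- pad_b_top (a point): one of four identical dark rubber discs, 76 mm across, fixed about 90 mm apart in one straight row on a low wooden rail (370 x 100 x 15 mm). The point is the centre of the disc's top face, 18 mm above the counter; the discs a, b, c, d follow one another along the row in that order, but which end is the shaker's changes
- pad_c_top (a point): one of four identical dark rubber discs, 76 mm across, fixed about 90 mm apart in one straight row on a low wooden rail (370 x 100 x 15 mm). The point is the centre of the disc's top face, 18 mm above the counter; the discs a, b, c, d follow one another along the row in that order, but which end is the shaker's changes
- pad_d_top (a point): one of four identical dark rubber discs, 76 mm across, fixed about 90 mm apart in one straight row on a low wooden rail (370 x 100 x 15 mm). The point is the centre of the disc's top face, 18 mm above the counter; the discs a, b, c, d follow one another along the row in that order, but which end is the shaker's changes
- shaker_mid (a point): flour shaker: metal can 66 mm across, 100 mm tall, with a domed pierced top and a wire handle reaching 62 mm from its axis; stands on the counter beyond one end of the rail, about 140 mm from the centre of the end disc. The point is on its axis, 50 mm above the counter
- jar_mid (a point): white ceramic jar with a cork lid, 68 mm across, 72 mm tall; stands on the counter beyond the other end of the rail, about 140 mm from the centre of the end disc. The point is on its axis, 36 mm above the counter
Mind the look-alikes: they are no part of the job. What is shaped like the part that bears cutter_48_handle but blue or green is not meant.

How it is judged:
By the outcome, as a careful person would: the job done as asked, in the order asked, and still so for the second after the job is handed in, with the robot touching nothing.
It also fails if it takes over 88 s, if anything falls off the work surface, if the arm or the gripper's body presses on something with over 40 N, if the wrist force passes 120 N, or if a joint passes its speed limit or range.

### The arm

A 6-joint arm with a two-finger parallel gripper is mounted at the origin on the work surface. World frame = base frame: x ahead of the robot, y to its left, z up, the work surface at z = 0. Lengths are in m, angles in degrees, forces in N, time in s.
With the tool pointing down it reaches from about 0.25 to 0.725 m from the base axis. Payload 9.7 kg.
Tool frame: the origin (TCP) lies on the centre line of the jaws, within the pads' length; the fingertips stand 8 mm ahead of it and the grasp point (between the pads) lies 11 mm behind it (tip_extent is the distance from the TCP to the fingertips, in m); z points along the fingers, y is the line along which they close (so a half turn about z gives the same grasp; the last joint's range is limited). The gripper opens to 85 mm and grips with 20 to 120 N. Pads are 22 mm wide; open, the fingers measure 114 mm over their backs; the gripper's body (76 mm by 85 mm) begins 54 mm behind the grasp point. The pads swing forward as they close: fully open they stand 13 mm farther back than shut.
Start: joints at [68.812, 4.979, 10.078, 95.1, 0, 90], TCP at [0.199, 0.513, 0.239] pointing down, gripper open.
Joint ranges: [-179.16, 179.16], [-48.56, 103.87], [-65.8, 70.77], [-126.05, 130.52], [-82.76, 87.17], [-180, 180]. Speed limits (degrees/s): [127.2, 127.2, 147.25, 180, 180, 180].

### API

Orientations are given as a 3x3 rotation matrix whose columns are the frame's x, y, z axes.
In Python, from bench import move_ptp, servo_line, goto_joints, release, grab, hold, inverse_kinematics, get_obs, camera, Unreachable, hand_in, tip_extent gives the robot as it stands. Calls block until the motion is done:
- move_ptp(position, orientation): joint-space move of the TCP to a pose.
- servo_line(position, rot=None, speed=0.15, f_stop=None): straight line of the TCP; rot=None keeps the orientation; speed is the mean speed in m/s. With f_stop (N) it stops when the force on the tool has changed by that much, and returns True; else False.
- goto_joints(angles): joint-space move.
- release() and grab(grasp_force=None): open the fingers fully, or close them until they stop; grasp_force is the grip in N (None keeps the last).
- hold(seconds).
- inverse_kinematics(position, orientation): joint angles nearest the present ones, or None.
- get_obs(): the state.
- camera(name): name is "side" or "top"; returns a dict with "image" (400x640x3 uint8, red, green, blue), "mtx" (3x3 intrinsics, pixels), "extrinsics" (4x4, takes a point from world to camera coordinates). Camera axes: x right, y down, z forward; pixel columns grow to the right and rows downward; lengths in m; the calibration is good to about 2 mm. A picture is of the moment at which its call begins. There is no depth.
A pose or a line that the arm cannot do raises Unreachable and nothing moves.
- hand_in(): hands the job in; it is judged then, once.
The state is a dict: "time_s": time; "qpos": joint angles; "qvel": joint speeds; "joint_efforts": joint torques, N m; "eef_pos": TCP position; "eef_rot": TCP orientation; "contact_force": force on the tool from outside, world axes, zero at the start; "torque": the same for the moment, N m; "opening": finger opening in m; "gripper_force": force on a finger pad.
Only numpy, scipy, OpenCV 4.12 (cv2) and the standard library are available. Lean on these libraries where they do the work, as an engineer would, in place of code of your own. Each camera call takes 0.05 s, during which the arm holds its last target. There are 200 camera calls.

## Working session

There is one attempt and no reset: what is moved stays moved. The work goes in short steps, each a Python script; the robot and the scene stay as the last script left them, time stands still between calls to the robot, and variables do not carry over. Pictures are saved under pics/ and viewed, at most 14 in all, crops included, and the job is handed in when it is done.

```bash
mkdir -p pics; python3 - <<'E'
from bench import *
import cv2
for n in("top","side"):
    c=camera(n);cv2.imwrite(f"pics/{n}0.png",c["image"][:,:,::-1]);print(n,c["mtx"].round(1).tolist(),c["extrinsics"].round(3).tolist())
o=get_obs();print(o["time_s"],o["eef_rot"].round(2) if hasattr(o["eef_rot"],'round') else o["eef_rot"],tip_extent)
E
```

```text
top [[398.6, 0.0, 321.4], [0.0, 398.6, 199.7], [0.0, 0.0, 1.0]] [[-0.022, -1.0, 0.001, 0.033], [-0.993, 0.022, -0.118, 0.525], [0.118, -0.003, -0.993, 1.075], [0.0, 0.0, 0.0, 1.0]]
side [[466.7, 0.0, 308.2], [0.0, 466.7, 200.3], [0.0, 0.0, 1.0]] [[-0.994, -0.112, 0.014, 0.493], [-0.083, 0.644, -0.761, 0.063], [0.076, -0.757, -0.649, 1.096], [0.0, 0.0, 0.0, 1.0]]
0.1 [[-0.93  0.36 -0.  ]
 [ 0.36  0.93 -0.  ]
 [-0.   -0.   -1.  ]] 0.008
```

View pics/top0.png

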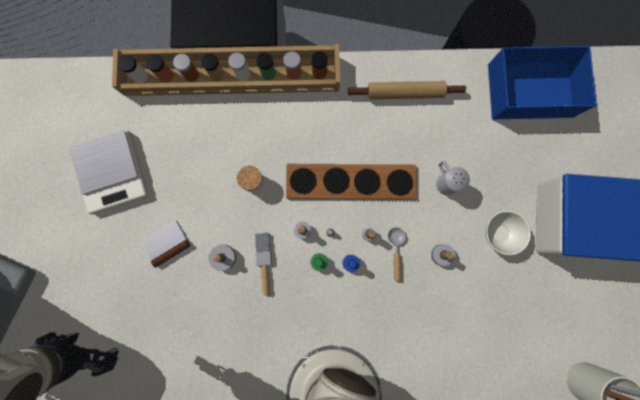

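View pics/side0.png

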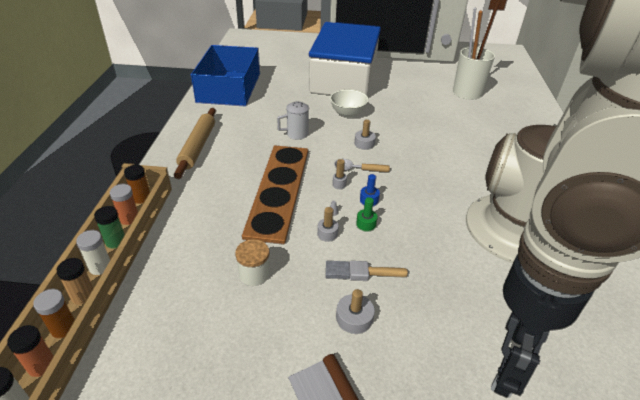

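The top view shows the shaker at (453,178), at the right end of the rail, and the jar at (249,178), at the left end. The discs are at about x 303, 337, 367 and 400, y 181. The cutters are at (222,258), (303,230), (370,235) and (444,255). The green and blue ones are decoys. I'll enlarge the image to measure.

```bash
python3 - <<'E'
import cv2,numpy as np
a=cv2.imread("pics/top0.png")[155:280,195:475];b=cv2.imread("pics/side0.png")[80:340,225:415]
cv2.imwrite("pics/c1.png",cv2.resize(a,(784,350),interpolation=cv2.INTER_CUBIC))
cv2.imwrite("pics/c2.png",cv2.resize(b,(438,600),interpolation=cv2.INTER_CUBIC))
for n in("top0","side0"):
    h=cv2.cvtColor(cv2.imread(f"pics/{n}.png"),cv2.COLOR_BGR2HSV)
    m=cv2.inRange(h,(5,90,50),(25,255,255))
    k,l,s,c=cv2.connectedComponentsWithStats(m)
    print(n,[(s[i].tolist(),c[i].round(1).tolist()) for i in range(1,k) if s[i][4]>15 and 150<c[i][1]<340 or n=="side0" and s[i][4]>30 and 300<c[i][0]<420])
    d=cv2.inRange(h,(0,0,0),(179,255,45))
    k,l,s,c=cv2.connectedComponentsWithStats(d)
    print(n,'dark',[(s[i].tolist(),c[i].round(1).tolist()) for i in range(1,k) if 150<s[i][4]<1500 and 230<c[i][0]<420])
E
```

```text
top0 [([286, 164, 131, 35, 2470], [350.9, 181.8]), ([238, 166, 24, 24, 451], [249.1, 177.7]), ([299, 227, 7, 6, 33], [301.6, 229.5]), ([367, 231, 8, 6, 39], [370.6, 233.7]), ([152, 241, 35, 25, 207], [169.3, 252.8]), ([442, 252, 11, 7, 56], [446.8, 254.8]), ([214, 255, 10, 6, 44], [218.5, 257.7]), ([395, 255, 6, 26, 134], [397.2, 267.8]), ([262, 266, 7, 28, 146], [265.0, 279.8])]
top0 dark [([312, 51, 16, 19, 244], [319.2, 60.0]), ([256, 53, 18, 19, 248], [264.6, 61.3]), ([291, 169, 25, 24, 480], [302.8, 180.6]), ([324, 169, 25, 24, 477], [336.0, 180.4]), ([355, 170, 25, 24, 476], [366.8, 181.4]), ([388, 170, 24, 25, 473], [399.6, 182.3]), ([335, 369, 41, 27, 334], [358.1, 381.5])]
side0 [([299, 11, 21, 22, 317], [311.7, 22.0]), ([362, 120, 8, 16, 92], [365.7, 127.8]), ([236, 146, 72, 121, 2912], [269.9, 211.6]), ([336, 160, 8, 18, 118], [339.8, 168.2]), ([0, 163, 171, 237, 12235], [83.2, 291.8]), ([362, 164, 28, 8, 174], [375.4, 167.4]), ([324, 207, 9, 20, 141], [328.0, 216.8]), ([369, 267, 39, 10, 306], [387.8, 271.4]), ([351, 290, 11, 22, 199], [356.1, 300.4]), ([323, 354, 35, 46, 619], [339.2, 377.9])]
side0 dark [([276, 148, 26, 15, 304], [288.6, 155.2]), ([269, 167, 27, 17, 358], [281.9, 175.4]), ([260, 188, 30, 18, 431], [274.4, 196.6]), ([252, 212, 32, 22, 523], [267.0, 222.7])]
```

View pics/c1.png

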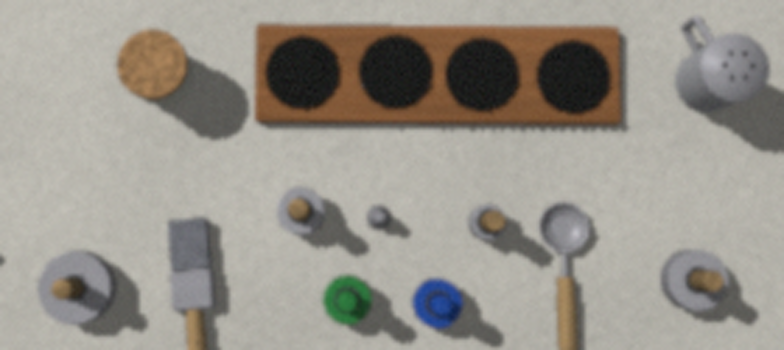

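View pics/c2.png

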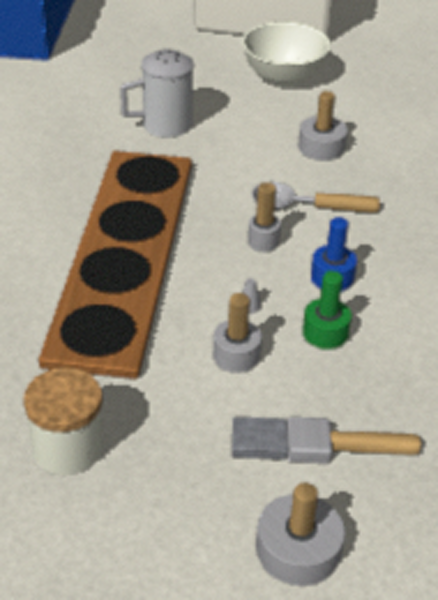

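The sizes are clear. The 72 is at left, the 48 is at (303,230), the 36 is at (370,235) and the 60 is at right. The thing at (330,233) is a small nozzle. Next I'll triangulate.

```bash
cat > h.py <<'E'
import numpy as np,cv2
from bench import *
R=np.array([[0,1,0],[1,0,0],[0,0,-1.]])
def P(c):return c["mtx"]@c["extrinsics"][:3]
def plane(c,uv,z):
    E=c["extrinsics"];r=E[:3,:3].T@np.linalg.solve(c["mtx"],[*uv,1]);o=-E[:3,:3].T@E[:3,3]
    return o+r*(z-o[2])/r[2]
def tri(ct,cs,a,b):
    X=cv2.triangulatePoints(P(ct),P(cs),np.float64(a),np.float64(b)).ravel();return X[:3]/X[3]
E
python3 - <<'E'
from h import *
ct,cs=camera("top"),camera("side")
T={'36':(370.6,233.7),'48':(301.6,229.5),'60':(446.8,254.8),'72':(218.5,257.7),'pj':(302.8,180.6),'p2':(336,180.4),'p3':(366.8,181.4),'ps':(399.6,182.3)}
S={'36':(339.8,168.2),'48':(328,216.8),'60':(365.7,127.8),'72':(356.1,300.4),'pj':(267,222.7),'p2':(274.4,196.6),'p3':(281.9,175.4),'ps':(288.6,155.2)}
for k in T:
    z=.018 if k[0]=='p' else .054
    print(k,tri(ct,cs,T[k],S[k]).round(4),plane(ct,T[k],z).round(4)[:2],plane(cs,S[k],z).round(4)[:2])
for k,z,d in(('36',.03,(489,223)),('48',.03,(301,210)),('60',.03,(696,281)),('72',.03,(76,288))):
    print(k,'drum',plane(ct,(195+d[0]/2.8,155+d[1]/2.8),z).round(4))
E
```

```text
36 [ 0.4284 -0.1093  0.0501] [ 0.4275 -0.1088] [ 0.4289 -0.1041]
48 [0.4437 0.0767 0.051 ] [0.4429 0.0765] [0.444  0.0799]
60 [ 0.3672 -0.3117  0.0501] [ 0.3668 -0.3104] [ 0.3678 -0.3053]
72 [0.3735 0.2999 0.0524] [0.3727 0.2995] [0.3742 0.3012]
pj [0.5837 0.0728 0.0127] [0.5823 0.0726] [0.5828 0.0783]
p2 [ 0.5822 -0.0214  0.013 ] [ 0.5808 -0.0212] [ 0.5815 -0.0156]
p3 [ 0.5773 -0.1086  0.0129] [ 0.576 -0.108] [ 0.5765 -0.1021]
ps [ 0.573  -0.2016  0.0126] [ 0.5714 -0.2005] [ 0.5723 -0.1941]
36 drum [ 0.4257 -0.1091  0.03  ]
48 drum [0.4426 0.0752 0.03  ]
60 drum [ 0.3648 -0.309   0.03  ]
72 drum [0.3716 0.2957 0.03  ]
```

The two views agree to within a few mm. The pads come out about 91 mm apart, as they should, and the heights are plausible. I'll use the mean of the two views, since a shared bias cancels between pick and place. The 36 goes first.

```bash
cat >> h.py <<'E'
C={'36':(.4282,-.1065),'48':(.4435,.0782),'60':(.3673,-.3079),'72':(.3735,.3004)}
D={'72':(.5826,.0755),'60':(.5812,-.0184),'48':(.5763,-.1051),'36':(.5719,-.1973)}
HZ=.20;PZ=.046
def job(k,off=(0,0)):
    c=C[k];d=np.add(D[k],off)
    move_ptp([*c,HZ],R); servo_line([*c,PZ],speed=.12)
    grab(35); o=get_obs(); print(k,'grip',o["opening"],o["gripper_force"],o["time_s"])
    if not .015<o["opening"]<.025: raise SystemExit('bad grasp')
    servo_line([*c,HZ],speed=.15); print('lifted',get_obs()["opening"])
    move_ptp([*d,HZ],R); servo_line([*d,PZ+.018+.006],speed=.12)
    s=servo_line([*d,PZ+.018-.004],speed=.02,f_stop=3); o=get_obs(); print('touch',s,o["eef_pos"],o["contact_force"])
    release(); servo_line([*d,HZ],speed=.15); print('t',get_obs()["time_s"])
def snap(tag):
    for n in("top","side"):
        cv2.imwrite(f"pics/{n}{tag}.png",camera(n)["image"][:,:,::-1])
E
python3 - <<'E'
from h import *
for k in C:
    for p in((*C[k],HZ),(*C[k],PZ),(*D[k],HZ),(*D[k],PZ+.014)):
        q=inverse_kinematics(list(p),R);print(k,None if q is None else np.round(q).tolist())
job('36'); move_ptp([.40,-.31,HZ],R); snap("1")
a,b=cv2.imread("pics/top1.png")[150:270,280:480],cv2.imread("pics/side1.png")[80:260,225:415]
cv2.imwrite("pics/m1.png",np.hstack([cv2.resize(a,(400,240)),cv2.resize(b,(380,240))]))
E
```

```text
36 [-14.0, -11.0, -9.0, 91.0, 0.0, 76.0]
36 [-14.0, -9.0, -25.0, 74.0, 0.0, 76.0]
36 [-19.0, 12.0, 14.0, 92.0, 0.0, 71.0]
36 [-19.0, 13.0, -1.0, 76.0, 0.0, 71.0]
48 [10.0, -9.0, -8.0, 91.0, 0.0, 100.0]
48 [10.0, -8.0, -24.0, 74.0, 0.0, 100.0]
48 [-10.0, 9.0, 10.0, 91.0, 0.0, 80.0]
48 [-10.0, 10.0, -4.0, 76.0, 0.0, 80.0]
60 [-40.0, -5.0, -5.0, 91.0, 0.0, 50.0]
60 [-40.0, -4.0, -20.0, 74.0, 0.0, 50.0]
60 [-2.0, 9.0, 10.0, 91.0, 0.0, 88.0]
60 [-2.0, 10.0, -5.0, 76.0, 0.0, 88.0]
72 [39.0, -5.0, -5.0, 91.0, 0.0, 129.0]
72 [39.0, -4.0, -20.0, 74.0, 0.0, 129.0]
72 [7.0, 10.0, 11.0, 91.0, 0.0, 97.0]
72 [7.0, 10.0, -4.0, 76.0, 0.0, 97.0]
36 grip 0.01884026933903246 34.10838961601257 4.6
lifted 0.01941443086429918
touch True [ 0.57221491 -0.19736574  0.06377958] [0.46065861 0.12904462 3.95551957]
t 9.8333
```

View pics/m1.png

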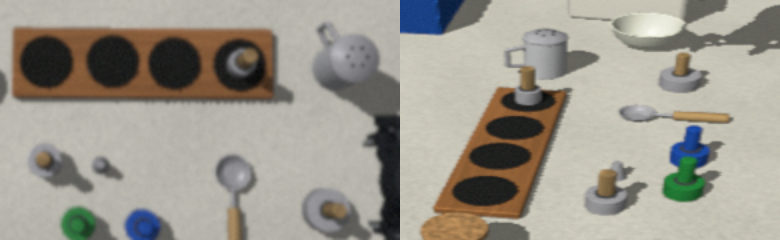

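The 36 stands on the shaker-end disc at about (240,65) in the crop. I'll measure how well it is centred before continuing.

```bash
cat >> h.py <<'E'
def handles(tag,boxes):
    ct,cs=camera("top"),camera("side");snap(tag)
    for k,(bt,bs) in boxes.items():
        r=[]
        for c,(x,y,w,h) in((ct,bt),(cs,bs)):
            v=cv2.cvtColor(c["image"][y:y+h,x:x+w],cv2.COLOR_RGB2HSV)
            m=cv2.inRange(v,(5,90,50),(25,255,255))
            n,l,s,cc=cv2.connectedComponentsWithStats(m);i=1+s[1:,4].argmax()
            r.append((plane(c,cc[i]+[x,y],.072)[:2].round(4).tolist(),s[i].tolist()))
        print(k,r)
E
python3 - <<'E'
from h import *
handles("2",{'36':((392,170,18,16),(284,112,12,24))})
for n,b in(("top",(385,165,35,35)),("side",(265,105,45,60))):
    x,y,w,h=b;I=cv2.imread(f"pics/{n}2.png")[y:y+h,x:x+w];cv2.imwrite(f"pics/{n}2c.png",cv2.resize(I,(380,int(380*h/w)),interpolation=cv2.INTER_CUBIC))
a,b=cv2.imread("pics/top2c.png"),cv2.imread("pics/side2c.png");cv2.imwrite("pics/m2.png",np.hstack([a,b[:380]]))
E
```

```text
36 [([0.5735, -0.2015], [7, 4, 11, 9, 62]), ([0.5766, -0.2225], [1, 18, 7, 6, 36])]
```

View pics/m2.png

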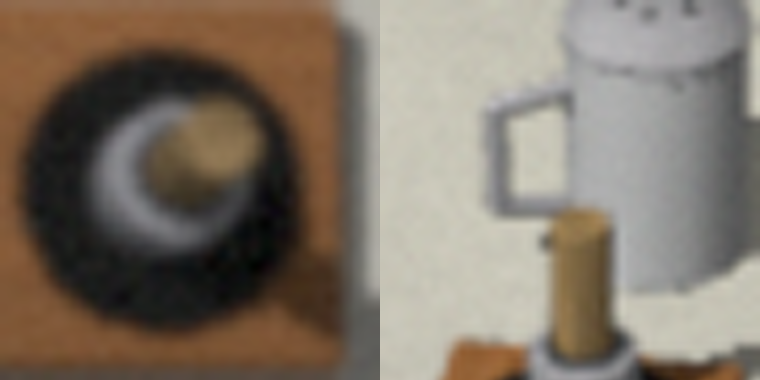

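The top view puts the handle within about 2 mm of the disc centre. The side-view box was cut off, so I'm ignoring that reading. I'll go on with the other three.

```bash
python3 - <<'E'
from h import *
for k in('60','48','72'): job(k,(-.001,0))
move_ptp([.30,.30,.25],R)
snap("3")
a,b=cv2.imread("pics/top3.png")[150:270,200:480],cv2.imread("pics/side3.png")[80:300,225:415]
cv2.imwrite("pics/m3.png",cv2.resize(a,(784,336),interpolation=cv2.INTER_CUBIC));cv2.imwrite("pics/m4.png",cv2.resize(b,(475,550),interpolation=cv2.INTER_CUBIC))
E
```

```text
60 grip 0.01900782940862026 34.09864068031311 13.2667
lifted 0.019186476129434294
touch True [ 0.58050937 -0.01838985  0.06374825] [-0.49130986 -0.88008761  3.61622455]
t 19.1417
48 grip 0.01924873352075199 34.290005564689636 21.8917
lifted 0.019316626482775053
touch True [ 0.57562086 -0.10514521  0.06371705] [ 0.79408011 -0.00803429  3.53204808]
t 27.3083
72 grip 0.018846260546956182 34.43373441696167 31.0083
lifted 0.019035447769599426
touch True [0.58175018 0.07553818 0.06386905] [-0.03171312 -0.05273001  4.78767792]
t 36.7083
```

View pics/m3.png

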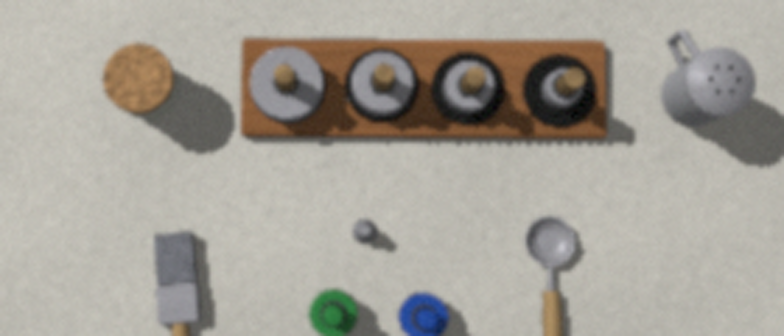

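View pics/m4.png

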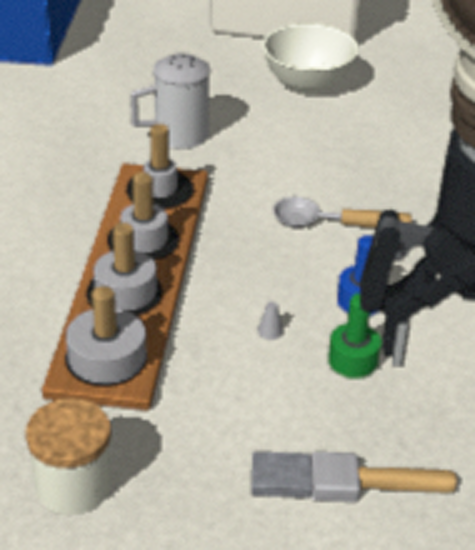

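All four stand upright in the right order, and the shaker and jar are untouched. Time so far is 37 s. I'll check centring numerically from the drum tops.

```bash
python3 - <<'E'
from h import *
ct,cs=camera("top"),camera("side")
px={'72':((302.8,180.6),(267,222.7)),'60':((336,180.4),(274.4,196.6)),'48':((366.8,181.4),(281.9,175.4)),'36':((399.6,182.3),(288.6,155.2))}
for k in px:
    print(k)
    for i,c in enumerate((ct,cs)):
        I=c["image"]; pad=plane(c,px[k][i],.018)
        h=cv2.cvtColor(I,cv2.COLOR_RGB2HSV)
        e=[]
        m=cv2.inRange(h,(5,90,50),(25,255,255))
        # lit drum-grey pixels (top face+side) inside the pad-sized window; handle too
        g=cv2.inRange(h,(0,0,65),(179,70,255))
        q=c["mtx"]@(c["extrinsics"]@np.array([*pad[:2],.048,1]))[:3];q=q[:2]/q[2]
        w=int(int(k)/2000*np.hypot(*(c["mtx"][:2,0]))/(c["extrinsics"]@np.array([*pad[:2],.048,1]))[2])+3
        M=np.zeros_like(g);cv2.circle(M,(round(q[0]),round(q[1])),w+1,255,-1)
        ys,xs=np.nonzero(g&M)
        # horizontal extent per row widest, in-picture
        u=(xs.min()+xs.max())/2; 
        print(i,'expected drum top px',q.round(1),'grey bbox',xs.min(),xs.max(),ys.min(),ys.max(),'mid u',u,'r px',w-3)
a=cv2.imread("pics/top3.png")[160:205,283:420]
cv2.imwrite("pics/m5.png",cv2.resize(a,(796,261),interpolation=cv2.INTER_CUBIC))
E
```

```text
72
0 expected drum top px [302.3 178.8] grey bbox 285 315 162 193 mid u 300.0 r px 13
1 expected drum top px [266.4 213. ] grey bbox 247 283 194 232 mid u 265.0 r px 15
60
0 expected drum top px [336.4 178.6] grey bbox 325 347 168 190 mid u 336.0 r px 10
1 expected drum top px [274. 187.] grey bbox 258 287 172 203 mid u 272.5 r px 12
48
0 expected drum top px [368.  179.6] grey bbox 358 376 171 189 mid u 367.0 r px 8
1 expected drum top px [281.6 166. ] grey bbox 273 291 154 179 mid u 282.0 r px 9
36
0 expected drum top px [401.7 180.5] grey bbox 393 407 174 187 mid u 400.0 r px 6
1 expected drum top px [288.5 146. ] grey bbox 279 298 137 156 mid u 288.5 r px 6
```

View pics/m5.png

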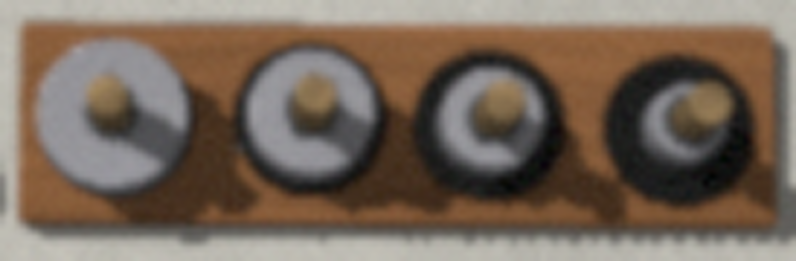

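The drum tops lie within about 1 px (roughly 2–3 mm) of where centred ones should appear. The arm is clear, so I'm handing in.

```bash
python3 -c "
from bench import *
print(hand_in())"
```

```text
the job is handed in; nothing more can be done
None
```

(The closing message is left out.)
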